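# Load the red colour bars onto their oven rests

### The arm

A 6-joint arm with a two-finger parallel gripper is mounted at the origin on the work surface. World frame = base frame: x ahead of the robot, y to its left, z up, the work surface at z = 0. Lengths are in m, angles in degrees, forces in N, time in s.
With the tool pointing down it reaches from about 0.35 to 0.725 m from the base axis. Payload 6 kg.
Tool frame: the origin (TCP) lies at the very end of the fingers, on their centre line; the grasp point (between the pads) lies 19 mm behind it; z points along the fingers, y is the line along which they close (so a half turn about z gives the same grasp; the last joint's range is limited). The gripper opens to 85 mm and grips with 20 to 120 N. Pads are 22 mm wide; open, the fingers measure 114 mm over their backs; the gripper's body (76 mm by 85 mm) begins 54 mm behind the grasp point. The pads swing forward as they close: fully open they stand 13 mm farther back than shut.
Start: joints at [88.447, 2.303, 4.859, 0, -92.561, -19.12], TCP at [0.212, 0.561, 0.231] pointing down, gripper open.
Joint ranges: [-146.85, 146.85], [-73.84, 115.35], [-62.03, 85.46], [-188.31, 113.3], [-161.28, -10.13], [-171.36, 171.36]. Speed limits (degrees/s): [147.25, 147.25, 172.46, 180, 180, 180].

### API

Orientations are given as [roll, pitch, yaw] about the fixed x, y, z axes, in that order (R = Rz(yaw) Ry(pitch) Rx(roll)).
In Python, from station import arm gives the robot as it stands.
- The arm moves only by the shell command python3 -m inch 'ROWS' [OPENING] [FORCE]. ROWS is JSON, a list of rows, each an object of numbers: "dx", "dy", "dz": the shift along the tool's x, y, z scaled (see below); "turn": the turn about the tool's z scaled (see below). A call has 1 to 8 rows; each row is the pose to reach, as a shift and turn from the pose commanded when the call began, along the tool's axes at that moment; what a row does not reach only later rows make up. The controller multiplies each number of a shift by 0.3 m and each number of a turn by 90 degrees. A row lasts 1/8 s, in which the tool goes at most 62.5 mm and 10.7 degrees, less where a joint would pass 70% of its speed; a pose out of reach is approached as far as the arm can. A call with a number of a shift or a turn outside -1 to 1 is refused whole. A call with a gripper value outside its range is refused whole. OPENING is the opening, from -1 (shut) to 1 (fully open), set as the call begins (- or left out, the last holds). The fingers move at their own pace and stop on an object; FORCE is the grip in N (left out, the last holds). Time passes only in rows, so rows that repeat a pose let the fingers close. It gives the time, the measured TCP pose, the force, the opening and the grip force at its end, in the units of the state.
- arm.observe(): the state, without advancing time (a new reading comes with each control period).
- arm.get_image(name): name is "side" or "top" or "wrist"; returns a dict with "color" (480x640x3 uint8, red, green, blue), "range_z" (480x640 float32, m along the optical axis (not along the pixel's ray), 0 where there is no reading), "K" (3x3 intrinsics, pixels), "rvec" (rotation vector, rad) and "tvec" (3), from world to camera coordinates, as OpenCV has them. Camera axes: x right, y down, z forward; pixel columns grow to the right and rows downward; lengths in m; the calibration is good to about 2 mm. The wrist camera is an equidistant fisheye: a pixel r from the principal point sees the ray r / f radians off the axis. A picture is of the moment at which its call begins.
- arm.sign_off(): hands the job in; it is judged then, once.
The state is a dict: "t": time; "joints": joint angles; "dq": joint speeds; "tau": joint torques, N m; "ee_pos": TCP position; "tool_rot": TCP orientation; "wrist_force": force on the tool from outside, world axes, zero at the start; "torque": the same for the moment, N m; "gripper_width": finger opening in m; "gripper_force": force on a finger pad.
Only numpy, scipy, OpenCV 4.12 (cv2) and the standard library are available. Lean on these libraries where they do the work, as an engineer would, in place of code of your own. Each camera call takes 0.05 s, during which the arm holds its last target. There are 200 camera calls.

### The job

Get the three red glass colour bars ready for the colour oven: stand each one upright inside the round fireclay rest of its size (thick bar in the largest rest, medium in the middle one, thin in the smallest), loading the thickest first and the thinnest last. Set them down gently rather than dropping them, let go of each before fetching the next, and leave the amber and green bars where they stand.

Things in the scene. Friction and masses are not known exactly. Their poses are not given: they have to be found in the camera images.
- red_thick: red glass colour bar, the thick size: a plain upright cylinder 52 mm in diameter and 70 mm tall, about 0.37 kg, standing loose on the bench. Origin at the centre of its underside, z up along its axis
- red_medium: red glass colour bar, the medium size: a plain upright cylinder 40 mm in diameter and 70 mm tall, about 0.22 kg, standing loose on the bench. Origin at the centre of its underside, z up along its axis
- red_thin: red glass colour bar, the thin size: a plain upright cylinder 28 mm in diameter and 70 mm tall, about 0.11 kg, standing loose on the bench. Origin at the centre of its underside, z up along its axis
- rest_large: the largest of three cream fireclay rests: a low round dish fixed to the bench, outer diameter 92 mm, total height 14 mm; its flat-floored round recess is 72 mm across, its floor 6 mm above the bench (wall 10 mm thick, 8 mm high above the floor). It is the size for the thick (52 mm) red bar. Origin at the centre of its underside, z up
- rest_medium: the middle-sized of three cream fireclay rests: a low round dish fixed to the bench, outer diameter 80 mm, total height 14 mm; its flat-floored round recess is 60 mm across, its floor 6 mm above the bench (wall 10 mm thick, 8 mm high above the floor). It is the size for the medium (40 mm) red bar. Origin at the centre of its underside, z up
- rest_small: the smallest of three cream fireclay rests: a low round dish fixed to the bench, outer diameter 68 mm, total height 14 mm; its flat-floored round recess is 48 mm across, its floor 6 mm above the bench (wall 10 mm thick, 8 mm high above the floor). It is the size for the thin (28 mm) red bar. Origin at the centre of its underside, z up
- amber_thick: amber-yellow glass colour bar, the thick size: a plain upright cylinder 52 mm in diameter and 70 mm tall, about 0.37 kg, standing loose on the bench. Origin at the centre of its underside, z up along its axis. Not wanted: leave it where it stands
- green_medium: dark green glass colour bar: a plain upright cylinder 40 mm in diameter and 70 mm tall, about 0.22 kg, standing loose on the bench. Origin at the centre of its underside, z up along its axis. Not wanted: leave it where it stands
- amber_thin: amber-yellow glass colour bar, the thin size: a plain upright cylinder 28 mm in diameter and 70 mm tall, about 0.11 kg, standing loose on the bench. Origin at the centre of its underside, z up along its axis. Not wanted: leave it where it stands
Not all that is in view belongs to the job. Leave any pink look-alike of the red_thick alone.

How it is judged:
By the outcome, as a careful person would: the job done as asked, in the order asked, and still so for the second after the job is handed in, with the robot touching nothing.
It also fails if it takes over 90 s, if anything falls off the work surface, if the arm or the gripper's body presses on something with over 40 N, if the wrist force passes 120 N, or if a joint passes its speed limit or range.

## Working session

There is one attempt and no reset: what is moved stays moved. The work goes in short steps, Python scripts to look and compute and a shell command to move; the robot and the scene stay as the last step left them, time stands still between calls to the robot, and variables do not carry over. Pictures are saved under pics/ and viewed, at most 14 in all, crops included, and the job is handed in when it is done.

```bash
mkdir -p pics; ls; python3 - <<'E'
from station import arm
import cv2,numpy as np
for n in ["top","side"]:
    im=arm.get_image(n); np.savez(f"pics/{n}0.npz",**im)
    cv2.imwrite(f"pics/{n}0.png",im["color"][:,:,::-1]); print(n,im["K"].tolist(),im["rvec"],im["tvec"])
print(arm.observe())
E
```

```text
pics
top [[444.11521407194476, 0.0, 313.7605073834259], [0.0, 444.11521407194476, 238.723742685046], [0.0, 0.0, 1.0]] [ 2.15524742 -2.11478173  0.22219628] [-0.00623893  0.49322134  0.72347824]
side [[623.6218100911459, 0.0, 327.14797206550173], [0.0, 623.6218100911459, 252.28458716852305], [0.0, 0.0, 1.0]] [ 2.11709421 -0.53834197  0.26848509] [-0.43043794  0.17787154  1.00768677]
{'t': 0.1, 'joints': array([ 8.84474142e+01,  2.33796380e+00,  4.80567684e+00, -2.28184891e-02,
       -9.25612679e+01, -1.91177119e+01]), 'dq': array([-0.02247342, -0.09200119,  0.21252084,  0.15727149,  0.00942257,
        0.05138708]), 'tau': array([-5.57799154e-03, -3.69343293e+01,  3.48282337e+01,  6.95180744e+00,
       -4.56905793e-03, -5.34669908e-06]), 'ee_pos': array([0.21164268, 0.56111087, 0.23033072]), 'tool_rot': array([ 1.79904139e+02, -9.10008637e-03, -2.06692890e+01]), 'wrist_force': array([-0.06393361,  0.09413186,  1.12377949]), 'torque': array([0.01070836, 0.01395019, 0.01311178]), 'gripper_force': 0.0, 'gripper_width': 0.085549312563609}
```

View pics/top0.png

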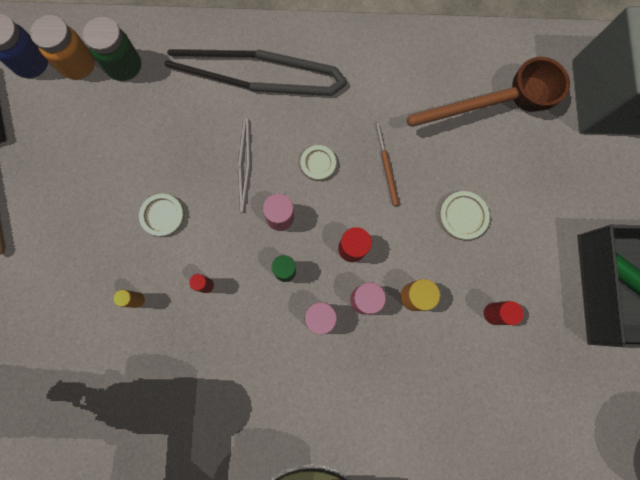

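View pics/side0.png

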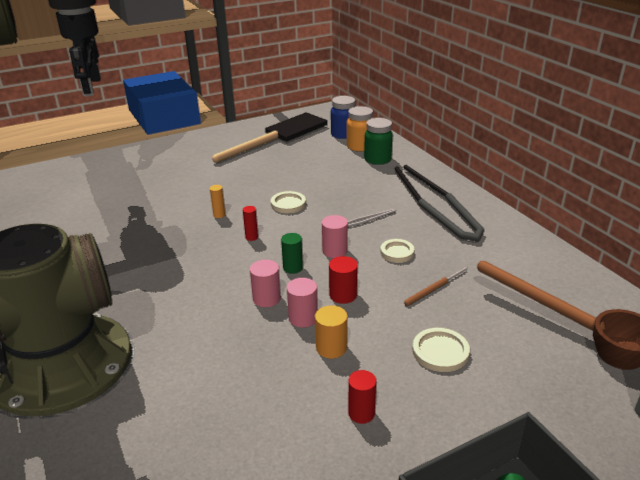

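The top view shows three candidate reds: thick (355,243), medium (507,313) and thin (201,283). Possible confusions are the pink look-alikes at (279,210), (368,298) and (320,318), amber at (423,295) and (127,298), and green at (284,267). The rests are large (465,215), medium (161,215) and small (318,162).

```bash
cat > h.py <<'E'
import cv2,numpy as np
def cloud(im):
    K,d=im["K"],im["range_z"]; R=cv2.Rodrigues(im["rvec"])[0]
    v,u=np.indices(d.shape)
    c=np.stack([(u-K[0,2])/K[0,0]*d,(v-K[1,2])/K[1,1]*d,d],-1)
    P=(c-im["tvec"])@R; P[d==0]=np.nan; return P
def plane(im,uv,z):
    K=im["K"]; R=cv2.Rodrigues(im["rvec"])[0]
    r=np.c_[(uv-K[[0,1],[2,2]])/K[0,0],np.ones(len(uv))]@R; o=-R.T@im["tvec"]
    return o+r*((z-o[2])/r[:,2])[:,None]
def masks(im):
    h,s,v=[x.astype(int) for x in cv2.split(cv2.cvtColor(im["color"],cv2.COLOR_RGB2HSV))]
    return dict(red=((h<5)|(h>175))&(s>190)&(v>60),pink=((h>160)|(h<5))&(s>60)&(s<170)&(v>90),
      amber=(h>12)&(h<28)&(s>150)&(v>80),green=(h>45)&(h<85)&(s>120)&(v>20),cream=(h>25)&(h<80)&(s<70)&(v>165))
E
python3 - <<'E'
from h import *
im=dict(np.load("pics/top0.npz")); P=cloud(im)
for n,m in masks(im).items():
    k,l,st,c=cv2.connectedComponentsWithStats(m.astype(np.uint8))
    for i in range(1,k):
        if st[i,4]<120: continue
        q=l==i; p=P[q]; zt=np.nanpercentile(p[:,2],90); z=0.014 if n=="cream" else .07
        sel=q if n=="cream" else q&(abs(P[...,2]-zt)<.006)
        uv=np.argwhere(sel)[:,::-1].astype(np.float32)
        w=plane(im,uv,z)[:,:2].astype(np.float32)*1000
        (x,y),r=cv2.minEnclosingCircle(w)
        print(n,c[i].round(),"ztop %.3f"%zt,"ctr %.1f %.1f d %.1f"%(x,y,2*r),"cloudmean",np.nanmean(P[sel],0).round(3),"reach %.3f"%(np.hypot(x,y)/1000),len(uv))
c=im["color"][200:340,180:540,::-1]; cv2.imwrite("pics/crop.png",cv2.resize(c,None,fx=2.2,fy=2.2))
E
```

```text
red [356. 242.] ztop 0.071 ctr 484.1 -67.8 d 48.4 cloudmean [ 0.484 -0.067  0.07 ] reach 0.489 568
red [511. 312.] ztop 0.072 ctr 372.3 -322.4 d 37.7 cloudmean [ 0.372 -0.323  0.07 ] reach 0.493 357
pink [277. 209.] ztop 0.071 ctr 540.2 66.2 d 51.3 cloudmean [0.54  0.066 0.07 ] reach 0.544 690
pink [368. 298.] ztop 0.071 ctr 392.3 -89.0 d 51.5 cloudmean [ 0.392 -0.089  0.07 ] reach 0.402 770
pink [321. 318.] ztop 0.071 ctr 358.7 -8.8 d 50.9 cloudmean [ 0.359 -0.009  0.07 ] reach 0.359 773
amber [62. 52.] ztop 0.078 ctr 838.9 470.4 d 67.9 cloudmean [0.822 0.457 0.076] reach 0.962 250
amber [420. 295.] ztop 0.071 ctr 399.7 -178.7 d 51.6 cloudmean [ 0.399 -0.179  0.07 ] reach 0.438 735
green [628. 274.] ztop 0.041 ctr 446.6 -526.3 d 62.1 cloudmean [ 0.451 -0.55   0.039] reach 0.690 352
green [283. 267.] ztop 0.071 ctr 440.5 53.4 d 36.6 cloudmean [0.44  0.053 0.07 ] reach 0.444 381
cream [318. 163.] ztop 0.015 ctr 646.3 -2.7 d 64.8 cloudmean [ 0.645 -0.004  0.01 ] reach 0.646 719
cream [464. 215.] ztop 0.015 ctr 550.7 -274.8 d 88.8 cloudmean [ 0.55  -0.276  0.008] reach 0.615 1468
cream [162. 215.] ztop 0.015 ctr 538.9 280.7 d 76.5 cloudmean [0.538 0.279 0.009] reach 0.608 1123
```

View pics/crop.png

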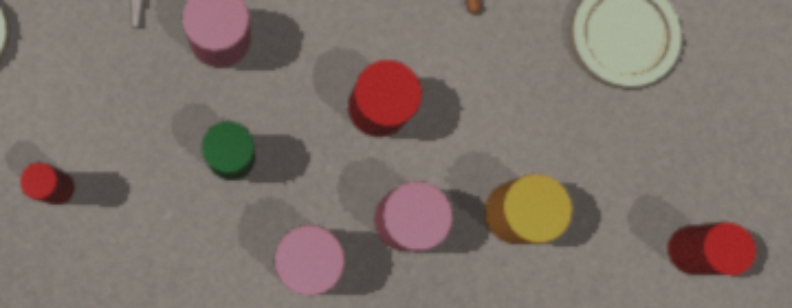

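The crop confirms it: only the saturated red bars are the targets (crop thick (387,95), medium (728,248), thin (40,182)), and the pinks are clearly different. All heights and diameters match too. Next I get the thin bar's position (its mask was under the size threshold) and move toward the thick bar, with yaw 13° so the fingers close across the line to the nearby pink bar.

```bash
cat >> h.py <<'E'
def rel(x,y,z,yaw):
    from station import arm
    s=arm.observe(); p=s["ee_pos"]; a=np.radians(s["tool_rot"][2]); d=np.array([x,y,z])-p
    t=-((yaw-s["tool_rot"][2]+180)%360-180)/90
    print("pos",p.round(4),"rpy",s["tool_rot"].round(1),"F",s["wrist_force"].round(1),"w %.4f g %.1f t %.1f"%(s["gripper_width"],s["gripper_force"],s["t"]))
    print("units dx %.3f dy %.3f dz %.3f turn %.3f"%((d[0]*np.cos(a)+d[1]*np.sin(a))/.3,(d[0]*np.sin(a)-d[1]*np.cos(a))/.3,-d[2]/.3,t))
E
python3 - <<'E'
from h import *
im=dict(np.load("pics/top0.npz")); P=cloud(im); M=masks(im)
for n,b in (("red",(185,215,270,300)),("amber",(105,150,285,312))):
    q=M[n].copy(); z=np.zeros_like(q); z[b[2]:b[3],b[0]:b[1]]=1; q&=z&(P[...,2]>.062)
    w=plane(im,np.argwhere(q)[:,::-1].astype(float),.07)[:,:2]*1000
    print(n,cv2.minEnclosingCircle(w.astype(np.float32)),np.nanmean(P[q],0),q.sum())
# side view check of bars: cloud centroid of red blobs
im=dict(np.load("pics/side0.npz")); P=cloud(im); M=masks(im)
k,l,st,c=cv2.connectedComponentsWithStats(M["red"].astype(np.uint8))
for i in range(1,k):
    if st[i,4]>150:
        p=P[l==i]; print("side",c[i].round(),np.nanmean(p,0).round(3),np.nanpercentile(p,[2,98],axis=0).round(3).tolist())
E
python3 -m inch '[{"dx":0.2,"dy":0.2},{"dx":0.5,"dy":0.5},{"dx":0.8,"dy":0.82},{"dx":0.8,"dy":0.82},{"dx":0.8,"dy":0.82},{"dx":0.8,"dy":0.82},{"dx":0.8,"dy":0.82}]' 1 40
```

```text
red ((413.621826171875, 192.23944091796875), 11.016234397888184) [0.41490525 0.19028123 0.06973389] 22
amber ((385.5177307128906, 310.55072021484375), 12.753376007080078) [0.38619878 0.30666385 0.06939584] 105
side [250. 223.] [0.408 0.183 0.043] [[0.399, 0.175, 0.006], [0.42, 0.2, 0.071]]
side [343. 279.] [ 0.477 -0.081  0.048] [[0.459, -0.096, 0.005], [0.503, -0.05, 0.072]]
side [362. 396.] [ 0.365 -0.334  0.048] [[0.352, -0.345, 0.006], [0.385, -0.31, 0.072]]invalid input at $[0]: expected keys dx, dy, dz, turn
```

```bash

python3 -m inch '[{"dx":0.2,"dy":0.2,"dz":0,"turn":0},{"dx":0.5,"dy":0.5,"dz":0,"turn":0},{"dx":0.8,"dy":0.82,"dz":0,"turn":0},{"dx":0.8,"dy":0.82,"dz":0,"turn":0},{"dx":0.8,"dy":0.82,"dz":0,"turn":0},{"dx":0.8,"dy":0.82,"dz":0,"turn":0},{"dx":0.8,"dy":0.82,"dz":0,"turn":0},{"dx":0.8,"dy":0.82,"dz":0,"turn":0}]' 1 40
python3 -c "
from h import *
rel(.484,-.068,.2,13)"
```

```text
t: 1.1
ee_pos: [0.3493, 0.2466, 0.231]
tool_rot: [180.0, 0.0, -20.7]
wrist_force: [-0.1, -0.2, 0.4]
gripper_width: 0.0858
gripper_force: 0.0
pos [0.3493 0.2466 0.231 ] rpy [180.    0.  -20.7] F [-0.1 -0.2  0.4] w 0.0858 g 0.0 t 1.1
units dx 0.790 dy 0.823 dz 0.103 turn -0.374
```

```bash

python3 -m inch '[{"dx":0.2,"dy":0.2,"dz":0.02,"turn":-0.1},{"dx":0.5,"dy":0.5,"dz":0.05,"turn":-0.2},{"dx":0.79,"dy":0.823,"dz":0.1,"turn":-0.374},{"dx":0.79,"dy":0.823,"dz":0.1,"turn":-0.374},{"dx":0.79,"dy":0.823,"dz":0.1,"turn":-0.374},{"dx":0.79,"dy":0.823,"dz":0.1,"turn":-0.374},{"dx":0.79,"dy":0.823,"dz":0.1,"turn":-0.374},{"dx":0.79,"dy":0.823,"dz":0.1,"turn":-0.374}]'
python3 - <<'E'
from h import *
from station import arm
rel(.484,-.068,.03,13)
im=arm.get_image("wrist"); np.savez("pics/w1.npz",**im); cv2.imwrite("pics/w1.png",im["color"][:,:,::-1]); print(im["K"],im["tvec"])
E
```

```text
t: 2.1
ee_pos: [0.4842, -0.0675, 0.2007]
tool_rot: [-180.0, 0.1, 13.0]
wrist_force: [0.3, 0.4, 0.2]
gripper_width: 0.0854
gripper_force: 0.0
pos [ 0.4842 -0.0675  0.2007] rpy [-1.8e+02  1.0e-01  1.3e+01] F [0.3 0.4 0.2] w 0.0854 g 0.0 t 2.1
units dx -0.001 dy 0.001 dz 0.569 turn -0.000
[[371.64829954   0.         315.72287906]
 [  0.         371.64829954 240.03402332]
 [  0.           0.           1.        ]] [-0.17309795  0.41092667  0.47628436]
```

View pics/w1.png

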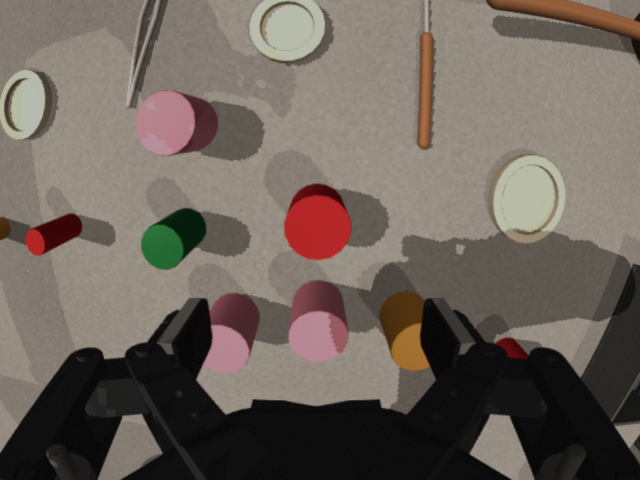

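The wrist view shows the red thick bar at (318,222) with its top centred between the fingers left and right. The thin bar's top is at (38,241). I'll verify both by casting fisheye rays.

```bash
cat >> h.py <<'E'
def fish(im,uv,z):
    K=im["K"]; R=cv2.Rodrigues(im["rvec"])[0]
    n=cv2.fisheye.undistortPoints(np.float64(uv).reshape(-1,1,2),K,np.zeros(4)).reshape(-1,2)
    r=np.c_[n,np.ones(len(n))]@R; o=-R.T@im["tvec"]; return o+r*((z-o[2])/r[:,2])[:,None]
E
python3 - <<'E'
from h import *
im=dict(np.load("pics/w1.npz"))
m=masks(im)["red"]; v=im["color"][...,0]
q=(m&(v>150)).astype(np.uint8)
for name,b in (("thick",(270,370,170,270)),("thin",(20,90,205,260))):
    z=np.zeros_like(q); z[b[2]:b[3],b[0]:b[1]]=1; qq=q*z
    cs=max(cv2.findContours(qq,0,1)[0],key=cv2.contourArea)
    w=fish(im,cs[:,0],.07)[:,:2]*1000
    print(name,cv2.minEnclosingCircle(w.astype(np.float32)),cv2.contourArea(cs))
print(fish(im,[[38,241]],.07))
for n,p,z in (("small",[288,27],.014),("large",[529,197],.014),("med",[25,104],.014)): print(n,fish(im,[p],z))
E
```

```text
thick ((485.5230407714844, -67.06065368652344), 24.820056915283203) 3126.5
thin ((413.6602783203125, 193.2301788330078), 12.872039794921875) 319.0
[[0.41571995 0.18823328 0.07      ]]
small [[ 0.6435188  -0.00461966  0.014     ]]
large [[ 0.55175359 -0.27052045  0.014     ]]
med [[0.5392685  0.27176639 0.014     ]]
```

Thick bar agrees in both views at (485,-67). Descending.

```bash

python3 -m inch '[{"dx":0,"dy":0,"dz":0.12,"turn":0},{"dx":0,"dy":0,"dz":0.24,"turn":0},{"dx":0,"dy":0,"dz":0.36,"turn":0},{"dx":0,"dy":0,"dz":0.45,"turn":0},{"dx":0,"dy":0,"dz":0.52,"turn":0},{"dx":0,"dy":0,"dz":0.57,"turn":0},{"dx":0,"dy":0,"dz":0.57,"turn":0},{"dx":0,"dy":0,"dz":0.57,"turn":0}]' 1 40
python3 -m inch '[{"dx":0,"dy":0,"dz":0,"turn":0},{"dx":0,"dy":0,"dz":0,"turn":0},{"dx":0,"dy":0,"dz":0,"turn":0},{"dx":0,"dy":0,"dz":0,"turn":0},{"dx":0,"dy":0,"dz":0,"turn":0},{"dx":0,"dy":0,"dz":0,"turn":0},{"dx":0,"dy":0,"dz":0,"turn":0},{"dx":0,"dy":0,"dz":0,"turn":0}]' -1 40
```

```text
t: 3.15
ee_pos: [0.4848, -0.0678, 0.0315]
tool_rot: [180.0, -0.1, 13.0]
wrist_force: [0.4, -0.3, -0.5]
gripper_width: 0.0855
gripper_force: 0.0
t: 4.15
ee_pos: [0.4846, -0.0684, 0.0312]
tool_rot: [180.0, -0.1, 13.0]
wrist_force: [-0.3, -0.9, 6.2]
gripper_width: 0.0515
gripper_force: 42.4
```

```bash

python3 -m inch '[{"dx":0,"dy":0,"dz":-0.03,"turn":0},{"dx":0,"dy":0,"dz":-0.08,"turn":0},{"dx":0,"dy":0,"dz":-0.15,"turn":0},{"dx":0,"dy":0,"dz":-0.23,"turn":0},{"dx":0,"dy":0,"dz":-0.3,"turn":0},{"dx":0,"dy":0,"dz":-0.36,"turn":0},{"dx":0,"dy":0,"dz":-0.4,"turn":0},{"dx":0,"dy":0,"dz":-0.4,"turn":0}]'
python3 -c "
from h import *
rel(.551,-.274,.15,13)"
```

```text
t: 5.15
ee_pos: [0.4844, -0.0681, 0.1511]
tool_rot: [180.0, -0.1, 13.0]
wrist_force: [-0.5, 0.4, -3.4]
gripper_width: 0.0514
gripper_force: 42.4
pos [ 0.4844 -0.0681  0.1511] rpy [ 1.8e+02 -1.0e-01  1.3e+01] F [-0.5  0.4 -3.4] w 0.0514 g 42.4 t 5.2
units dx 0.062 dy 0.719 dz 0.004 turn -0.000
```

```bash

python3 -m inch '[{"dx":0.003,"dy":0.04,"dz":0,"turn":0},{"dx":0.01,"dy":0.12,"dz":0,"turn":0},{"dx":0.02,"dy":0.25,"dz":0,"turn":0},{"dx":0.035,"dy":0.4,"dz":0,"turn":0},{"dx":0.05,"dy":0.55,"dz":0,"turn":0},{"dx":0.06,"dy":0.66,"dz":0,"turn":0},{"dx":0.062,"dy":0.71,"dz":0,"turn":0},{"dx":0.062,"dy":0.72,"dz":0,"turn":0}]'
python3 -m inch '[{"dx":0,"dy":0,"dz":0.05,"turn":0},{"dx":0,"dy":0,"dz":0.12,"turn":0},{"dx":0,"dy":0,"dz":0.2,"turn":0},{"dx":0,"dy":0,"dz":0.26,"turn":0},{"dx":0,"dy":0,"dz":0.29,"turn":0},{"dx":0,"dy":0,"dz":0.3,"turn":0},{"dx":0,"dy":0,"dz":0.3,"turn":0}]'
python3 - <<'E'
from h import *
from station import arm
rel(.551,-.274,.038,13)
a=arm.get_image("side")["color"][250:450,320:560]; b=arm.get_image("top")["color"][130:330,360:600]
cv2.imwrite("pics/p1.png",cv2.resize(np.hstack([a,b])[:,:,::-1],(800,333)))
E
```

```text
t: 6.15
ee_pos: [0.5503, -0.2753, 0.149]
tool_rot: [-179.9, 0.1, 12.9]
wrist_force: [0.4, 0.9, -4.0]
gripper_width: 0.0515
gripper_force: 42.9
t: 7.02
ee_pos: [0.5511, -0.2746, 0.061]
tool_rot: [180.0, -0.0, 13.0]
wrist_force: [-1.0, 0.2, -2.4]
gripper_width: 0.0512
gripper_force: 42.9
pos [ 0.5511 -0.2746  0.061 ] rpy [180.  -0.  13.] F [-1.   0.2 -2.4] w 0.0512 g 42.9 t 7.0
units dx 0.000 dy -0.002 dz 0.077 turn -0.000
```

View pics/p1.png

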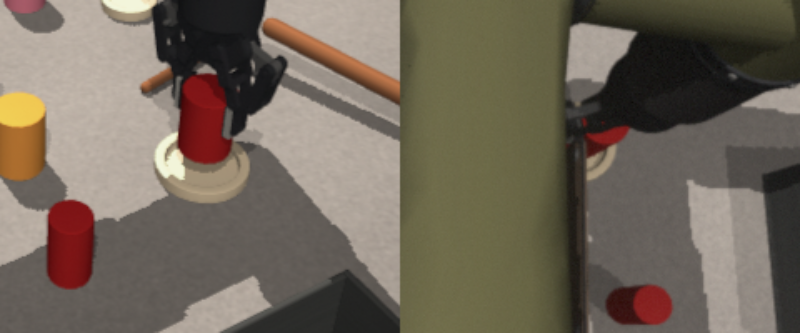

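The side view shows the bar held upright over the rest (crop (205,120)). I'll lower it slowly to contact, expected at TCP z≈0.037.

```bash

python3 -m inch '[{"dx":0,"dy":0,"dz":0.02,"turn":0},{"dx":0,"dy":0,"dz":0.04,"turn":0},{"dx":0,"dy":0,"dz":0.055,"turn":0},{"dx":0,"dy":0,"dz":0.065,"turn":0},{"dx":0,"dy":0,"dz":0.07,"turn":0},{"dx":0,"dy":0,"dz":0.074,"turn":0},{"dx":0,"dy":0,"dz":0.077,"turn":0},{"dx":0,"dy":0,"dz":0.077,"turn":0}]'
```

```text
t: 8.12
ee_pos: [0.5508, -0.2746, 0.0373]
tool_rot: [180.0, -0.0, 13.0]
wrist_force: [-0.1, -0.2, -3.8]
gripper_width: 0.051
gripper_force: 43.0
```

```bash
for i in 1 2; do
python3 -m inch '[{"dx":0,"dy":0,"dz":0.002,"turn":0},{"dx":0,"dy":0,"dz":0.004,"turn":0},{"dx":0,"dy":0,"dz":0.004,"turn":0}]' | egrep "ee_pos|wrist"; done
```

```text
ee_pos: [0.5509, -0.2746, 0.0372]
wrist_force: [-4.8, 3.0, 6.3]
ee_pos: [0.551, -0.2746, 0.0372]
wrist_force: [-6.5, 5.2, 11.0]
```

Contact, bar seated. Release and rise.

```bash

python3 -m inch '[{"dx":0,"dy":0,"dz":-0.004,"turn":0},{"dx":0,"dy":0,"dz":-0.004,"turn":0},{"dx":0,"dy":0,"dz":-0.004,"turn":0},{"dx":0,"dy":0,"dz":-0.004,"turn":0},{"dx":0,"dy":0,"dz":-0.004,"turn":0},{"dx":0,"dy":0,"dz":-0.004,"turn":0},{"dx":0,"dy":0,"dz":-0.004,"turn":0}]' 1
python3 -m inch '[{"dx":0,"dy":0,"dz":-0.05,"turn":0},{"dx":0,"dy":0,"dz":-0.12,"turn":0},{"dx":0,"dy":0,"dz":-0.25,"turn":0},{"dx":0,"dy":0,"dz":-0.4,"turn":0},{"dx":0,"dy":0,"dz":-0.5,"turn":0},{"dx":0,"dy":0,"dz":-0.5,"turn":0}]'
python3 -c "
from h import *
rel(.372,-.323,.187,13)"
```

```text
t: 9.75
ee_pos: [0.5507, -0.2745, 0.036]
tool_rot: [180.0, 0.0, 13.0]
wrist_force: [-0.3, 0.4, 0.3]
gripper_width: 0.0853
gripper_force: 0.0
t: 10.5
ee_pos: [0.552, -0.2752, 0.1911]
tool_rot: [179.8, -0.4, 13.0]
wrist_force: [0.4, 0.2, -1.0]
gripper_width: 0.0856
gripper_force: 0.0
pos [ 0.552  -0.2752  0.1911] rpy [179.8  -0.4  13. ] F [ 0.4  0.2 -1. ] w 0.0856 g 0.0 t 10.5
units dx -0.620 dy 0.021 dz 0.014 turn -0.000
```

```bash

python3 -m inch '[{"dx":-0.1,"dy":0,"dz":0,"turn":0},{"dx":-0.25,"dy":0.01,"dz":0,"turn":0},{"dx":-0.42,"dy":0.015,"dz":0,"turn":0},{"dx":-0.55,"dy":0.02,"dz":0,"turn":0},{"dx":-0.62,"dy":0.02,"dz":0,"turn":0},{"dx":-0.62,"dy":0.02,"dz":0,"turn":0},{"dx":-0.62,"dy":0.02,"dz":0,"turn":0}]'
python3 - <<'E'
from h import *
from station import arm
im=arm.get_image("wrist"); np.savez("pics/w2.npz",**im); cv2.imwrite("pics/w2.png",im["color"][:,:,::-1])
q=(masks(im)["red"]&(im["color"][...,0]>150)).astype(np.uint8)
for c in cv2.findContours(q,0,1)[0]:
    if cv2.contourArea(c)>150: print(c[:,0].mean(0),cv2.minEnclosingCircle((fish(im,c[:,0],.07)[:,:2]*1000).astype(np.float32)))
rel(.372,-.323,.03,13)
E
```

```text
t: 11.38
ee_pos: [0.3714, -0.322, 0.1859]
tool_rot: [-180.0, 0.0, 13.0]
wrist_force: [0.1, 0.1, -0.8]
gripper_width: 0.0854
gripper_force: 0.0
[319.19444444 233.18055556] ((372.5155334472656, -322.9171142578125), 18.91850471496582)
[307.        2.40625] ((534.66064453125, -276.75067138671875), 16.642911911010742)
pos [ 0.3715 -0.3219  0.1858] rpy [-180.    0.   13.] F [-0.4  0.1 -0.3] w 0.0853 g 0.0 t 11.4
units dx 0.001 dy 0.004 dz 0.519 turn 0.000
```

View pics/w2.png

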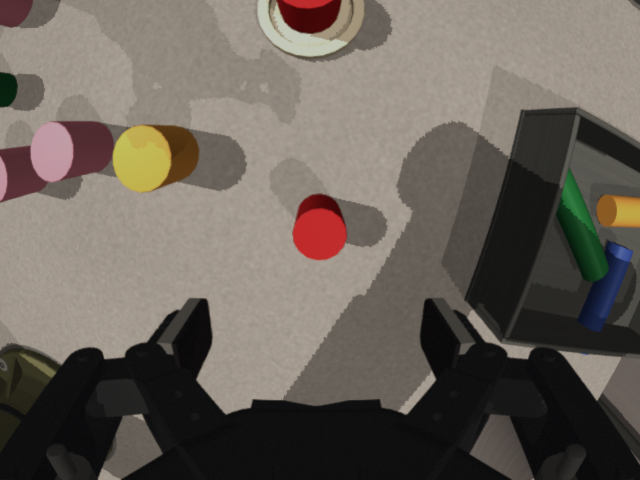

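The wrist view shows the thick bar upright in its rest at (310,20). The medium bar at (319,233) is isolated, and the tray at (530,220) is well clear.

```bash

python3 -m inch '[{"dx":0.002,"dy":0.003,"dz":0.1,"turn":0},{"dx":0.002,"dy":0.003,"dz":0.22,"turn":0},{"dx":0.002,"dy":0.003,"dz":0.34,"turn":0},{"dx":0.002,"dy":0.003,"dz":0.43,"turn":0},{"dx":0.002,"dy":0.003,"dz":0.49,"turn":0},{"dx":0.002,"dy":0.003,"dz":0.52,"turn":0},{"dx":0.002,"dy":0.003,"dz":0.52,"turn":0},{"dx":0.002,"dy":0.003,"dz":0.52,"turn":0}]' 1 35
python3 -m inch '[{"dx":0,"dy":0,"dz":0,"turn":0},{"dx":0,"dy":0,"dz":0,"turn":0},{"dx":0,"dy":0,"dz":0,"turn":0},{"dx":0,"dy":0,"dz":0,"turn":0},{"dx":0,"dy":0,"dz":0,"turn":0},{"dx":0,"dy":0,"dz":0,"turn":0},{"dx":0,"dy":0,"dz":0,"turn":0},{"dx":0,"dy":0,"dz":0,"turn":0}]' -1 35
python3 -m inch '[{"dx":0,"dy":0,"dz":0,"turn":0},{"dx":0,"dy":0,"dz":0,"turn":0},{"dx":0,"dy":0,"dz":0,"turn":0}]'
```

```text
t: 12.42
ee_pos: [0.3723, -0.3232, 0.0312]
tool_rot: [179.9, -0.1, 13.0]
wrist_force: [-0.2, 0.1, -0.1]
gripper_width: 0.0853
gripper_force: 0.0
t: 13.42
ee_pos: [0.3719, -0.3232, 0.0306]
tool_rot: [179.9, -0.0, 13.0]
wrist_force: [-1.0, 1.0, 6.3]
gripper_width: 0.0392
gripper_force: 35.3
t: 13.8
ee_pos: [0.3719, -0.3232, 0.0306]
tool_rot: [179.9, -0.0, 13.0]
wrist_force: [-0.3, 0.5, 5.9]
gripper_width: 0.0393
gripper_force: 35.3
```

```bash

python3 -m inch '[{"dx":0,"dy":0,"dz":-0.03,"turn":0},{"dx":0,"dy":0,"dz":-0.09,"turn":0},{"dx":0,"dy":0,"dz":-0.17,"turn":0},{"dx":0,"dy":0,"dz":-0.26,"turn":0},{"dx":0,"dy":0,"dz":-0.36,"turn":0},{"dx":0,"dy":0,"dz":-0.45,"turn":0},{"dx":0,"dy":0,"dz":-0.5,"turn":0},{"dx":0,"dy":0,"dz":-0.5,"turn":0}]'
python3 -c "
from h import *
rel(.539,.280,.18,13)"
```

```text
t: 14.8
ee_pos: [0.372, -0.323, 0.1811]
tool_rot: [179.9, -0.1, 13.0]
wrist_force: [-0.6, -0.1, -2.7]
gripper_width: 0.0393
gripper_force: 35.6
pos [ 0.372  -0.323   0.1811] rpy [ 1.799e+02 -1.000e-01  1.300e+01] F [-0.6 -0.1 -2.7] w 0.0393 g 35.6 t 14.8
units dx 0.994 dy -1.833 dz 0.004 turn -0.000
```

Two calls of half each.

```bash

python3 -m inch '[{"dx":0.02,"dy":-0.04,"dz":0,"turn":0},{"dx":0.07,"dy":-0.13,"dz":0,"turn":0},{"dx":0.15,"dy":-0.27,"dz":0,"turn":0},{"dx":0.23,"dy":-0.42,"dz":0,"turn":0},{"dx":0.31,"dy":-0.57,"dz":0,"turn":0},{"dx":0.39,"dy":-0.72,"dz":0,"turn":0},{"dx":0.46,"dy":-0.85,"dz":0,"turn":0},{"dx":0.5,"dy":-0.92,"dz":0,"turn":0}]'
python3 -m inch '[{"dx":0.04,"dy":-0.07,"dz":0,"turn":0},{"dx":0.1,"dy":-0.18,"dz":0,"turn":0},{"dx":0.18,"dy":-0.33,"dz":0,"turn":0},{"dx":0.26,"dy":-0.48,"dz":0,"turn":0},{"dx":0.34,"dy":-0.63,"dz":0,"turn":0},{"dx":0.42,"dy":-0.78,"dz":0,"turn":0},{"dx":0.47,"dy":-0.87,"dz":0,"turn":0},{"dx":0.494,"dy":-0.913,"dz":0,"turn":0}]'
python3 -c "
from h import *
rel(.539,.280,.06,13)"
```

```text
t: 15.8
ee_pos: [0.4552, -0.0177, 0.1786]
tool_rot: [-180.0, 0.1, 13.1]
wrist_force: [0.2, 0.4, -1.1]
gripper_width: 0.039
gripper_force: 35.9
t: 16.8
ee_pos: [0.5376, 0.2816, 0.1778]
tool_rot: [179.9, 0.2, 13.1]
wrist_force: [0.2, -0.8, -2.6]
gripper_width: 0.0392
gripper_force: 35.9
pos [0.5376 0.2816 0.1778] rpy [179.9   0.2  13.1] F [ 0.2 -0.8 -2.6] w 0.0392 g 35.9 t 16.8
units dx 0.003 dy 0.006 dz 0.393 turn 0.001
```

```bash

python3 -m inch '[{"dx":0,"dy":0,"dz":0.03,"turn":0},{"dx":0,"dy":0,"dz":0.09,"turn":0},{"dx":0,"dy":0,"dz":0.17,"turn":0},{"dx":0,"dy":0,"dz":0.25,"turn":0},{"dx":0,"dy":0,"dz":0.33,"turn":0},{"dx":0,"dy":0,"dz":0.38,"turn":0},{"dx":0,"dy":0,"dz":0.4,"turn":0},{"dx":0,"dy":0,"dz":0.4,"turn":0}]'
python3 - <<'E'
from h import *
from station import arm
rel(.539,.280,.038,13)
a=arm.get_image("side")["color"][120:300,210:430]; b=arm.get_image("top")["color"][130:310,80:300]
cv2.imwrite("pics/p2.png",cv2.resize(np.hstack([a,b])[:,:,::-1],(800,327)))
E
```

```text
t: 17.8
ee_pos: [0.5387, 0.2797, 0.0601]
tool_rot: [180.0, -0.0, 13.0]
wrist_force: [-0.4, 0.8, -2.4]
gripper_width: 0.0394
gripper_force: 35.9
pos [0.5387 0.2797 0.0601] rpy [180.  -0.  13.] F [-0.4  0.8 -2.4] w 0.0394 g 35.9 t 17.8
units dx 0.001 dy -0.001 dz 0.074 turn -0.000
```

View pics/p2.png

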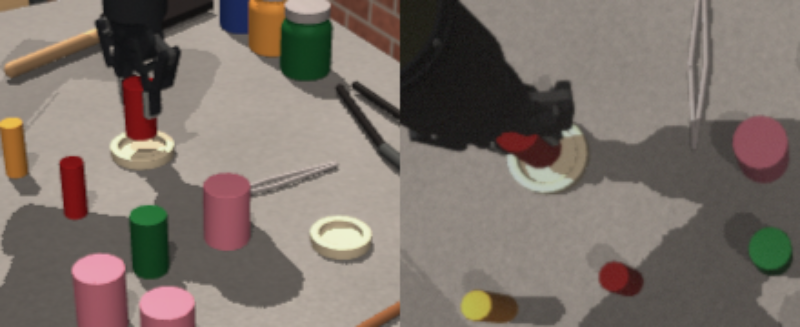

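Both views show the medium bar upright over the middle rest (side crop (140,110), rest (142,148)). Lowering it now.

```bash

python3 -m inch '[{"dx":0,"dy":0,"dz":0.02,"turn":0},{"dx":0,"dy":0,"dz":0.04,"turn":0},{"dx":0,"dy":0,"dz":0.055,"turn":0},{"dx":0,"dy":0,"dz":0.065,"turn":0},{"dx":0,"dy":0,"dz":0.07,"turn":0},{"dx":0,"dy":0,"dz":0.074,"turn":0},{"dx":0,"dy":0,"dz":0.076,"turn":0},{"dx":0,"dy":0,"dz":0.076,"turn":0}]'
python3 -m inch '[{"dx":0,"dy":0,"dz":0.002,"turn":0},{"dx":0,"dy":0,"dz":0.004,"turn":0},{"dx":0,"dy":0,"dz":0.004,"turn":0}]' | egrep "ee_pos|wrist"
```

```text
t: 18.9
ee_pos: [0.5386, 0.28, 0.0373]
tool_rot: [180.0, -0.0, 13.0]
wrist_force: [0.6, 0.4, -2.9]
gripper_width: 0.0393
gripper_force: 35.9
ee_pos: [0.5388, 0.2801, 0.0367]
wrist_force: [-2.0, -1.7, 1.7]
```

Touched down at the expected height. Release, rise.

```bash

python3 -m inch '[{"dx":0,"dy":0,"dz":0,"turn":0},{"dx":0,"dy":0,"dz":0,"turn":0},{"dx":0,"dy":0,"dz":0,"turn":0},{"dx":0,"dy":0,"dz":0,"turn":0},{"dx":0,"dy":0,"dz":0,"turn":0},{"dx":0,"dy":0,"dz":0,"turn":0},{"dx":0,"dy":0,"dz":0,"turn":0},{"dx":0,"dy":0,"dz":0,"turn":0}]' 1
python3 -m inch '[{"dx":0,"dy":0,"dz":-0.05,"turn":0},{"dx":0,"dy":0,"dz":-0.12,"turn":0},{"dx":0,"dy":0,"dz":-0.25,"turn":0},{"dx":0,"dy":0,"dz":-0.4,"turn":0},{"dx":0,"dy":0,"dz":-0.5,"turn":0},{"dx":0,"dy":0,"dz":-0.5,"turn":0},{"dx":0,"dy":0,"dz":-0.5,"turn":0}]'
python3 -c "
from h import *
rel(.4145,.190,.187,13)"
```

```text
t: 20.27
ee_pos: [0.5386, 0.2799, 0.036]
tool_rot: [180.0, -0.0, 13.0]
wrist_force: [0.6, -0.0, -0.9]
gripper_width: 0.0854
gripper_force: 0.0
t: 21.15
ee_pos: [0.5384, 0.28, 0.186]
tool_rot: [-180.0, 0.0, 13.0]
wrist_force: [0.2, 0.6, -0.5]
gripper_width: 0.0854
gripper_force: 0.0
pos [0.5384 0.28   0.186 ] rpy [-180.    0.   13.] F [ 0.2  0.6 -0.5] w 0.0854 g 0.0 t 21.1
units dx -0.470 dy 0.199 dz -0.003 turn -0.000
```

```bash

python3 -m inch '[{"dx":-0.08,"dy":0.03,"dz":0,"turn":0},{"dx":-0.2,"dy":0.08,"dz":0,"turn":0},{"dx":-0.33,"dy":0.14,"dz":0,"turn":0},{"dx":-0.43,"dy":0.18,"dz":0,"turn":0},{"dx":-0.47,"dy":0.2,"dz":0,"turn":0},{"dx":-0.47,"dy":0.2,"dz":0,"turn":0},{"dx":-0.47,"dy":0.2,"dz":0,"turn":0}]'
python3 - <<'E'
from h import *
from station import arm
im=arm.get_image("wrist"); np.savez("pics/w3.npz",**im); cv2.imwrite("pics/w3.png",im["color"][:,:,::-1])
q=(masks(im)["red"]&(im["color"][...,0]>140)).astype(np.uint8)
for c in cv2.findContours(q,0,1)[0]:
    if cv2.contourArea(c)>150: print(c[:,0].mean(0),cv2.minEnclosingCircle((fish(im,c[:,0],.07)[:,:2]*1000).astype(np.float32)))
rel(.4145,.190,.03,13)
E
```

```text
t: 22.02
ee_pos: [0.4148, 0.1899, 0.1854]
tool_rot: [180.0, 0.1, 13.0]
wrist_force: [0.6, 1.2, 0.1]
gripper_width: 0.0855
gripper_force: 0.0
[310.84536082 234.93814433] ((413.4925231933594, 194.4838409423828), 12.847987174987793)
[228.87586207  38.8137931 ] ((539.1516723632812, 282.0721435546875), 19.249744415283203)
pos [0.4149 0.19   0.1854] rpy [1.8e+02 1.0e-01 1.3e+01] F [ 0.7 -0.5  0.1] w 0.0855 g 0.0 t 22.1
units dx -0.001 dy -0.000 dz 0.518 turn -0.000
```

View pics/w3.png

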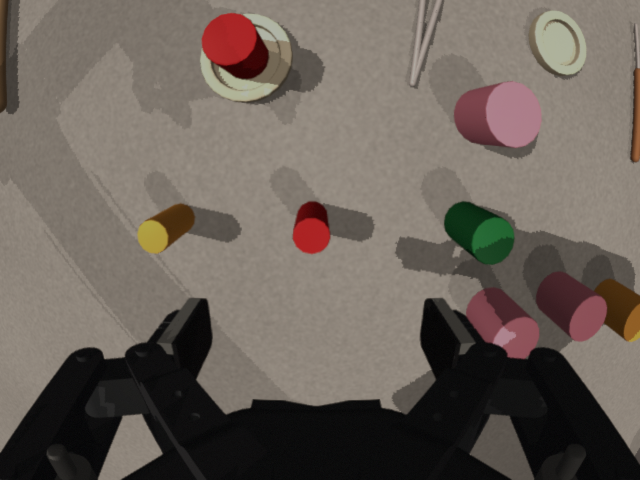

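The medium bar stands in its rest at (230,40). The thin bar is at (311,235), world (413.5,194), so I correct 4 mm in y.

```bash

python3 -m inch '[{"dx":0,"dy":-0.014,"dz":0.1,"turn":0},{"dx":0,"dy":-0.014,"dz":0.22,"turn":0},{"dx":0,"dy":-0.014,"dz":0.34,"turn":0},{"dx":0,"dy":-0.014,"dz":0.43,"turn":0},{"dx":0,"dy":-0.014,"dz":0.49,"turn":0},{"dx":0,"dy":-0.014,"dz":0.52,"turn":0},{"dx":0,"dy":-0.014,"dz":0.52,"turn":0},{"dx":0,"dy":-0.014,"dz":0.52,"turn":0}]' 1 25
python3 -m inch '[{"dx":0,"dy":0,"dz":0,"turn":0},{"dx":0,"dy":0,"dz":0,"turn":0},{"dx":0,"dy":0,"dz":0,"turn":0},{"dx":0,"dy":0,"dz":0,"turn":0},{"dx":0,"dy":0,"dz":0,"turn":0},{"dx":0,"dy":0,"dz":0,"turn":0},{"dx":0,"dy":0,"dz":0,"turn":0},{"dx":0,"dy":0,"dz":0,"turn":0}]' -1 25
python3 -m inch '[{"dx":0,"dy":0,"dz":0,"turn":0},{"dx":0,"dy":0,"dz":0,"turn":0},{"dx":0,"dy":0,"dz":0,"turn":0},{"dx":0,"dy":0,"dz":0,"turn":0},{"dx":0,"dy":0,"dz":0,"turn":0}]'
```

```text
t: 23.08
ee_pos: [0.4143, 0.1943, 0.0311]
tool_rot: [-180.0, -0.1, 13.0]
wrist_force: [0.4, -0.6, 0.8]
gripper_width: 0.0853
gripper_force: 0.0
t: 24.08
ee_pos: [0.4139, 0.1939, 0.0302]
tool_rot: [180.0, -0.0, 13.0]
wrist_force: [-0.1, -1.3, 2.0]
gripper_width: 0.0278
gripper_force: 26.8
t: 24.7
ee_pos: [0.4139, 0.1939, 0.0302]
tool_rot: [180.0, -0.0, 13.0]
wrist_force: [-1.2, -0.3, 4.2]
gripper_width: 0.0274
gripper_force: 26.9
```

```bash

python3 -m inch '[{"dx":0,"dy":0,"dz":-0.03,"turn":0},{"dx":0,"dy":0,"dz":-0.09,"turn":0},{"dx":0,"dy":0,"dz":-0.17,"turn":0},{"dx":0,"dy":0,"dz":-0.26,"turn":0},{"dx":0,"dy":0,"dz":-0.36,"turn":0},{"dx":0,"dy":0,"dz":-0.45,"turn":0},{"dx":0,"dy":0,"dz":-0.5,"turn":0},{"dx":0,"dy":0,"dz":-0.5,"turn":0}]'
python3 -c "
from h import *
rel(.6455,-.0035,.18,13)"
```

```text
t: 25.7
ee_pos: [0.414, 0.1943, 0.181]
tool_rot: [-179.9, -0.1, 13.0]
wrist_force: [-0.2, -0.6, -1.1]
gripper_width: 0.0275
gripper_force: 26.6
pos [0.414  0.1943 0.181 ] rpy [-1.799e+02 -1.000e-01  1.300e+01] F [-0.2 -0.6 -1.1] w 0.0275 g 26.6 t 25.7
units dx 0.604 dy 0.816 dz 0.003 turn -0.000
```

```bash

python3 -m inch '[{"dx":0.03,"dy":0.04,"dz":0,"turn":0},{"dx":0.1,"dy":0.13,"dz":0,"turn":0},{"dx":0.2,"dy":0.27,"dz":0,"turn":0},{"dx":0.31,"dy":0.42,"dz":0,"turn":0},{"dx":0.42,"dy":0.57,"dz":0,"turn":0},{"dx":0.52,"dy":0.7,"dz":0,"turn":0},{"dx":0.58,"dy":0.78,"dz":0,"turn":0},{"dx":0.604,"dy":0.816,"dz":0,"turn":0}]'
python3 -m inch '[{"dx":0,"dy":0,"dz":0.03,"turn":0},{"dx":0,"dy":0,"dz":0.09,"turn":0},{"dx":0,"dy":0,"dz":0.17,"turn":0},{"dx":0,"dy":0,"dz":0.25,"turn":0},{"dx":0,"dy":0,"dz":0.33,"turn":0},{"dx":0,"dy":0,"dz":0.38,"turn":0},{"dx":0,"dy":0,"dz":0.4,"turn":0},{"dx":0,"dy":0,"dz":0.4,"turn":0}]'
python3 - <<'E'
from h import *
from station import arm
rel(.6455,-.0035,.038,13)
a=arm.get_image("side")["color"][170:310,320:490]; b=arm.get_image("top")["color"][100:240,240:410]
cv2.imwrite("pics/p3.png",cv2.resize(np.hstack([a,b])[:,:,::-1],(800,330)))
E
```

```text
t: 26.7
ee_pos: [0.6457, -0.0061, 0.1773]
tool_rot: [180.0, 0.2, 12.9]
wrist_force: [-0.2, 0.1, -0.6]
gripper_width: 0.0275
gripper_force: 26.6
t: 27.7
ee_pos: [0.6453, -0.0037, 0.0601]
tool_rot: [180.0, -0.0, 13.0]
wrist_force: [-0.1, -0.3, -0.9]
gripper_width: 0.0275
gripper_force: 26.6
pos [ 0.6453 -0.0037  0.0601] rpy [180.  -0.  13.] F [-0.1 -0.3 -0.9] w 0.0275 g 26.6 t 27.7
units dx 0.001 dy -0.001 dz 0.074 turn 0.000
```

View pics/p3.png

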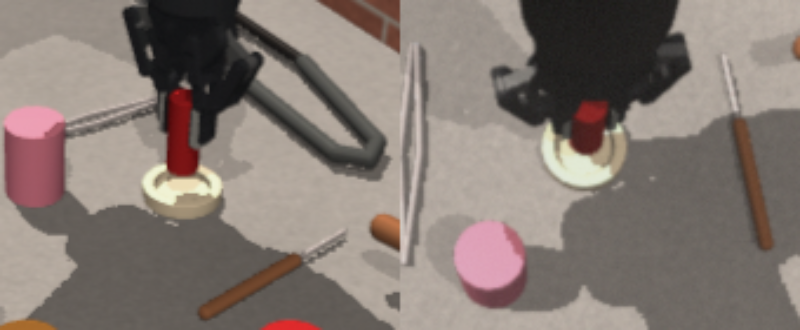

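The thin bar is upright and centred over the small rest (side crop bar (183,135), rest (182,188)). Lowering to contact.

```bash

python3 -m inch '[{"dx":0,"dy":0,"dz":0.02,"turn":0},{"dx":0,"dy":0,"dz":0.04,"turn":0},{"dx":0,"dy":0,"dz":0.055,"turn":0},{"dx":0,"dy":0,"dz":0.065,"turn":0},{"dx":0,"dy":0,"dz":0.07,"turn":0},{"dx":0,"dy":0,"dz":0.074,"turn":0},{"dx":0,"dy":0,"dz":0.077,"turn":0},{"dx":0,"dy":0,"dz":0.077,"turn":0}]'
python3 -m inch '[{"dx":0,"dy":0,"dz":0.002,"turn":0},{"dx":0,"dy":0,"dz":0.004,"turn":0},{"dx":0,"dy":0,"dz":0.004,"turn":0}]' | egrep "ee_pos|wrist"
```

```text
t: 28.8
ee_pos: [0.6454, -0.0039, 0.037]
tool_rot: [180.0, -0.0, 13.0]
wrist_force: [-0.4, -0.7, -1.2]
gripper_width: 0.0273
gripper_force: 26.6
ee_pos: [0.6455, -0.0039, 0.0362]
wrist_force: [-0.9, 0.8, 2.1]
```

```bash

python3 -m inch '[{"dx":0,"dy":0,"dz":0,"turn":0},{"dx":0,"dy":0,"dz":0,"turn":0},{"dx":0,"dy":0,"dz":0,"turn":0},{"dx":0,"dy":0,"dz":0,"turn":0},{"dx":0,"dy":0,"dz":0,"turn":0},{"dx":0,"dy":0,"dz":0,"turn":0},{"dx":0,"dy":0,"dz":0,"turn":0},{"dx":0,"dy":0,"dz":0,"turn":0}]' 1
python3 -m inch '[{"dx":0,"dy":0,"dz":-0.05,"turn":0},{"dx":0,"dy":0,"dz":-0.12,"turn":0},{"dx":0,"dy":0,"dz":-0.25,"turn":0},{"dx":0,"dy":0,"dz":-0.4,"turn":0},{"dx":0,"dy":0,"dz":-0.5,"turn":0},{"dx":-0.2,"dy":0,"dz":-0.6,"turn":0},{"dx":-0.4,"dy":0,"dz":-0.6,"turn":0},{"dx":-0.4,"dy":0,"dz":-0.6,"turn":0}]'
python3 -m inch '[{"dx":0,"dy":0,"dz":0,"turn":0},{"dx":0,"dy":0,"dz":0,"turn":0},{"dx":0,"dy":0,"dz":0,"turn":0}]'
python3 - <<'E'
from h import *
from station import arm
s=arm.get_image("side"); P=cloud(s)
k,l,st,c=cv2.connectedComponentsWithStats(masks(s)["red"].astype(np.uint8))
for i in range(1,k):
    if st[i,4]>150: p=P[l==i]; print(c[i].round(),np.nanmean(p,0).round(3),np.nanpercentile(p[:,2],[2,98]).round(3))
cv2.imwrite("pics/end.png",s["color"][:,:,::-1])
E
```

```text
t: 30.18
ee_pos: [0.6454, -0.0039, 0.0357]
tool_rot: [180.0, -0.0, 13.0]
wrist_force: [0.8, 0.4, 0.0]
gripper_width: 0.0855
gripper_force: 0.0
t: 31.18
ee_pos: [0.526, -0.0319, 0.2196]
tool_rot: [180.0, -0.3, 13.0]
wrist_force: [0.2, -0.3, -0.1]
gripper_width: 0.0852
gripper_force: 0.0
t: 31.55
ee_pos: [0.529, -0.0307, 0.2152]
tool_rot: [180.0, 0.1, 13.0]
wrist_force: [1.1, 1.1, 0.2]
gripper_width: 0.0853
gripper_force: 0.0
[287. 188.] [0.532 0.268 0.05 ] [0.012 0.078]
[397. 236.] [ 0.638 -0.012  0.049] [0.011 0.077]
[443. 332.] [ 0.542 -0.285  0.055] [0.012 0.078]
```

View pics/end.png

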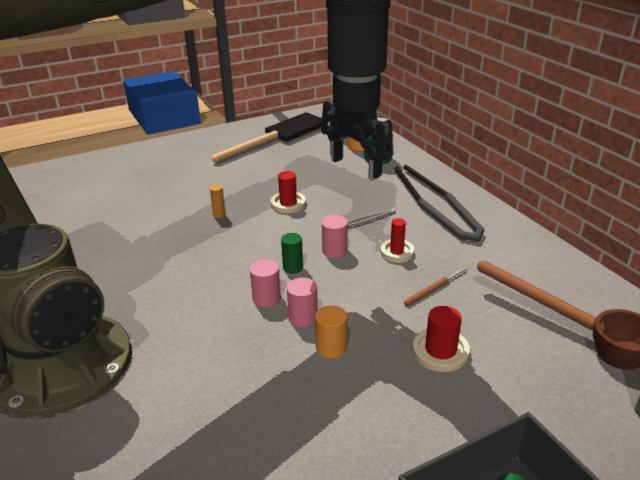

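All three red bars stand upright in their rests (443,332), (287,188) and (397,236), with tops at about 76 mm. The other bars haven't moved and the arm is clear.

```bash
python3 -c "
from station import arm
print(arm.sign_off())"
```

```text
the job is handed in; nothing more can be done
None
```

I set the three red bars upright in their matching rests in the order thick, medium, thin, released each before fetching the next, and handed the job in at about 32 s with the other bars where they stood.

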